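# Find the full collet tin by its weight shift and tip it into the hopper

### The arm

A 6-joint arm with a two-finger parallel gripper is mounted at the origin on the work surface. World frame = base frame: x ahead of the robot, y to its left, z up, the work surface at z = 0. Lengths are in m, angles in rad, forces in N, time in s.
With the tool pointing down it reaches from about 0.25 to 0.725 m from the base axis. Payload 4 kg.
Tool frame: the origin (TCP) lies on the centre line of the jaws, within the pads' length; the fingertips stand 17 mm ahead of it and the grasp point (between the pads) lies 2 mm behind it; z points along the fingers, y is the line along which they close (so a half turn about z gives the same grasp; the last joint's range is limited). The gripper opens to 85 mm and grips with 20 to 120 N. Pads are 22 mm wide; open, the fingers measure 114 mm over their backs; the gripper's body (76 mm by 85 mm) begins 54 mm behind the grasp point. The pads swing forward as they close: fully open they stand 13 mm farther back than shut.
Start: joints at [1.293, 0.241, 0.005, 1.335, 0, 1.571], TCP at [0.137, 0.481, 0.248] pointing down, gripper open.
Joint ranges: [-2.72, 2.72], [-1.05, 1.87], [-1.09, 1.28], [-1.99, 2.15], [-1.42, 1.44], [-3.14, 3.14]. Speed limits (rad/s): [2.79, 2.79, 3.14, 3.14, 3.14, 3.14].

### API

Orientations are given as a unit quaternion [x, y, z, w].
In Python, from workcell import bot, camera, get_calibration gives the robot as it stands.
- The arm moves only by the tool apply_moves, never from a script. Its argument "steps" is a list of rows, each a list of 3 entries, a list of its own where there are three numbers: the shift along the tool's x, y, z as a fraction of full scale, then the turn, a rotation vector about the tool's x, y, z as a fraction of full scale, then the opening, from 0 (shut) to 1 (fully open). A call has exactly 8 rows; each row shifts and turns the commanded pose from where the row before left it, along the tool's axes as they then stand; what a row does not reach is not made up. Full scale, the value 1, is 20 cm for a shift and pi rad for a turn. A row lasts 1/12 s, in which the tool goes at most 41.7 mm and 7.16 degrees, less where a joint would pass 70% of its speed; a pose out of reach is approached as far as the arm can. A call with a number of a shift or a turn outside -1 to 1 is refused whole. A call with a gripper value outside its range is refused whole. The fingers move at their own pace and stop on an object; the grip force is fixed at half the most. Time passes only in rows, so rows that do not move let the fingers close, or fill a call up. It gives the time, the measured TCP pose, the force, the opening and the grip force at its end, in the units of the state.
- bot.get_obs(): the state, without advancing time (a new reading comes with each control period).
- camera(name): name is "scene" or "top" or "wrist"; returns (picture, depth): 400x640x3 uint8, red, green, blue; 400x640 float32, m along the optical axis (not along the pixel's ray), 0 where there is no reading.
- get_calibration(name): a dict with "fov_y" (degrees; the focal length in pixels is half the picture's height over the tangent of half this angle, whatever the lens; pixels are square), "cx", "cy" (the principal point, pixels), "dist_coeffs" ([k1, k2, p1, p2, k3] as OpenCV has them; the pictures are not rectified), "rvec" (rotation vector, rad) and "tvec" (3), from world to camera coordinates, as OpenCV has them. Camera axes: x right, y down, z forward; pixel columns grow to the right and rows downward; lengths in m; the calibration is good to about 2 mm. A picture is of the moment at which its call begins: read the wrist's pose just before it. get_calibration takes no time and is no camera call; for the wrist camera it gives the pose at the moment of the call.
- bot.job_done(): hands the job in; it is judged then, once.
The state is a dict: "clock": time; "joint_pos": joint angles; "joint_vel": joint speeds; "tau": joint torques, N m; "eef_pos": TCP position; "tool_rot": TCP orientation; "ft_force": force on the tool from outside, world axes, zero at the start; "ft_torque": the same for the moment, N m; "grip_width": finger opening in m; "grasp_force": force on a finger pad.
Only numpy, scipy, OpenCV 4.12 (cv2) and the standard library are available. Lean on these libraries where they do the work, as an engineer would, in place of code of your own. Each camera call takes 0.05 s, during which the arm holds its last target. There are 200 camera calls.

### The job

Each of the three covered tins on the cork mat hides one loose, closed card roll of brass collets; they look alike, but only one roll is full: find its tin by lifting and tilting them a little, slowly enough to feel how strongly the weight shifts inside. Pour its roll, and no other, into the hopper's sprung pan, then stand the tin upright on the cork mat again, where the other two must be standing too. Tip no tin steeply except over the hopper, and leave the other clock parts where they lie.

Things in the scene. Friction and masses are not known exactly. Their poses are not given: they have to be found in the camera images.
- tin_a: covered sheet-metal tin (three alike), 124 (x) x 68 (y) x 50 mm (z), 3 mm walls, origin under its centre; roofed, its only opening, the mouth, is in its -x end. On the roof's middle stands a boxwood grip block, 16 (x) x 50 mm (y), from 50 to 86 mm above the tin's underside: pinch it across its 16 mm, along the tin's x
- tin_b: a tin like tin_a. Inside each tin a loose roll (closed card sleeve with brass ends, 28 mm thick, 57 mm long, lying along y; all look alike) rolls freely along x on the flat floor, from the closed +x end to a ramp that begins 33 mm from the origin towards -x and climbs 8 mm at 16.5 degrees to the mouth. Tilted slowly it stops there, 76 mm of travel, in about 1 s
- tin_c: a tin like tin_a. The full roll weighs 0.32 kg, the two nearly empty ones 0.08 kg; any tin may hold the full one. The tins themselves weigh 0.15 to 0.48 kg, each differently, so total weight does not tell
- tin_a_mouth (a point): lower lip of tin_a's mouth, in its -x end face: 62 mm from the tin's origin towards its -x, 10 mm above its underside (the other tins are the same). The roll comes out when this end is dipped well beyond the ramp's angle (40 degrees is ample); a quick jerk can also throw it out, so carry a tin with the mouth end a little raised
- mat: fixed cork mat, 250 (x) x 340 (y) x 4 mm, on which the three tins stand in a row along its y, about 100 mm apart, with mouths towards its -x; origin under its centre
- pan_floor (a point): centre of the inner floor of the hopper's pan: an open sheet-metal tray, 170 (x) x 160 mm (y) outside, 4 mm walls, its rim 51 mm above this point; it sits on a fixed hopper and, unloaded, its floor is 62 mm and its rim 113 mm above the table
- pan (a joint): how far the sprung pan has sunk, m: 0 empty, at most 0.040; springy, 160 N/m, so about 0.020 with the full roll in it and 0.005 with a nearly empty one
- escape_wheel: brass escape wheel lying flat, 48 mm across the teeth, 10 mm high at its hub; origin under its centre; a bystander
- brass_collet: small dull brass collet, 22 mm wide, 14 mm high; origin under its centre; a bystander
- pallet_arbor: steel pallet arbor lying along its x, 70 mm long, with a 36 x 12 mm pallet bar across it; origin under its middle; a bystander
- boxwood_peg: boxwood peg standing upright, 16 mm thick with a 22 mm head, about 60 mm high; origin under its centre; a bystander
- oil_jar: amber glass oil jar, 42 mm wide, 55 mm high; origin under its centre; a bystander
- screwdriver: screwdriver lying along its x, 150 mm long; origin about its middle; a bystander
- brass_plate: loose brass clock plate lying flat, 60 x 90 x 4 mm; origin under its centre; a bystander
Not all that is in view belongs to the job. What is shaped like the tin_a but blue, green or purple is not meant.

How it is judged:
By the outcome, as a careful person would: the job done as asked, in the order asked, and still so for the second after the job is handed in, with the robot touching nothing.
It also fails if it takes over 72 s, if anything falls off the work surface, if the arm or the gripper's body presses on something with over 40 N, if the wrist force passes 120 N, or if a joint passes its speed limit or range.

## Working session

There is one attempt and no reset: what is moved stays moved. The work goes in short steps, Python scripts to look and compute and a tool call to move; the robot and the scene stay as the last step left them, time stands still between calls to the robot, and variables do not carry over. Pictures are saved under pics/ and viewed, at most 10 in all, crops included, and the job is handed in when it is done.

Besides the shell and the picture viewer there is one more tool, called after ">>>" as a command line: name --argument value ..., lists and objects as JSON in quotes. apply_moves: Moves the arm, as the interface text tells. Its arguments: {"type":"object","properties":{"steps":{"type":"array"}},"required":["steps"]}

```bash
mkdir -p pics; ls; cat > h.py <<'E'
import numpy as np, cv2
from workcell import bot, camera, get_calibration
def cal(n):
    c=get_calibration(n); f=200/np.tan(np.radians(c['fov_y'])/2)
    K=np.array([[f,0,c['cx']],[0,f,c['cy']],[0,0,1.]]); R=cv2.Rodrigues(np.array(c['rvec'],float))[0]
    return K,np.array(c['dist_coeffs'],float),R,np.array(c['tvec'],float).ravel()
def cloud(n,depth,c=None):
    K,d,R,t=c or cal(n); v,u=np.mgrid[0:400,0:640]
    p=cv2.undistortPoints(np.stack([u,v],-1).reshape(-1,1,2).astype(float),K,d).reshape(400,640,2)
    X=np.dstack([p*depth[...,None],depth])
    W=(X-t)@R; W[depth==0]=np.nan
    return W
def save(n,img): cv2.imwrite('pics/'+n,img[...,::-1])
E
python3 - <<'E'
from h import *
o=bot.get_obs(); print(o)
for n in('top','scene'):
    p,d=camera(n); save(n+'1.png',p); np.savez(n+'1.npz',p=p,w=cloud(n,d))
E
```

```text
pics
{'clock': 0.0, 'joint_pos': array([ 1.29300187e+00,  2.41397070e-01,  3.70287495e-03,  1.33518671e+00,
       -2.24682105e-05,  1.57079498e+00]), 'joint_vel': array([ 9.79655680e-04, -8.84498383e-05, -8.15742275e-04,  1.22000643e-04,
       -1.58073886e-03, -2.88210648e-04]), 'tau': array([ 7.17990060e-04, -3.72319794e+01,  2.52405971e+01,  1.69859984e-02,
       -1.57608565e-04,  7.22133564e-06]), 'eef_pos': array([0.13695879, 0.48025071, 0.24741271]), 'tool_rot': array([ 1.38450297e-01,  9.90368835e-01, -1.03380644e-03, -1.33180815e-04]), 'ft_force': array([-0.71969848,  0.34140768, -0.3899895 ]), 'ft_torque': array([ 0.05044992, -0.00173837,  0.01760687]), 'grasp_force': 0.0, 'grip_width': 0.0857487079861577}
```

View pics/top1.png

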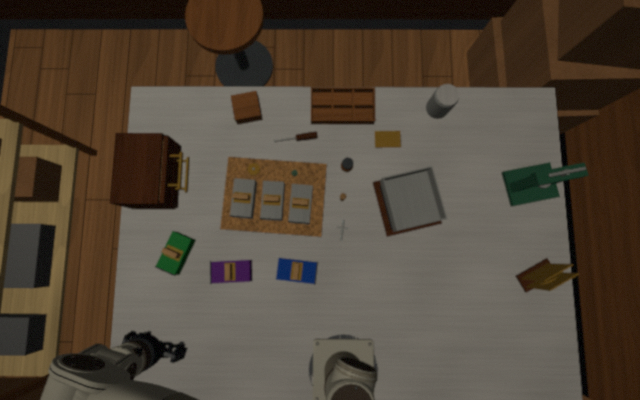

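View pics/scene1.png

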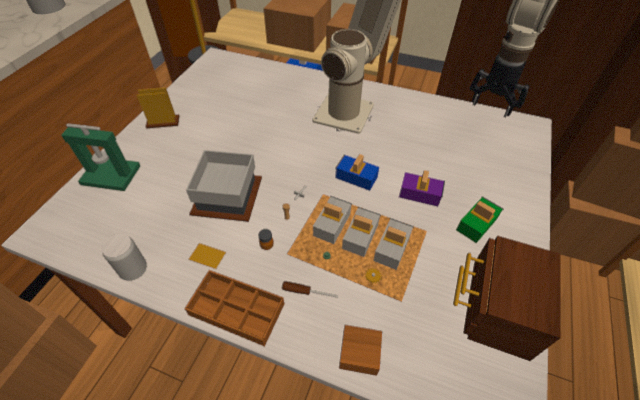

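The three grey tins sit on the cork mat at top (243,198), (272,200) and (300,203). The blue (297,270), purple (231,271) and green (175,253) ones are lookalikes. The pan is at (410,200). Next I'll check the mouth direction in close crops and measure the poses.

```bash
python3 - <<'E'
from h import *
A=np.load('top1.npz');S=np.load('scene1.npz')
a=cv2.resize(A['p'][150:245,215:335],None,fx=4,fy=4,interpolation=2); b=cv2.resize(S['p'][185:300,285:430],None,fx=4,fy=4,interpolation=2)
a=cv2.copyMakeBorder(a,0,max(0,b.shape[0]-a.shape[0]),0,0,0)[:b.shape[0]]
save('crop1.png',cv2.resize(np.hstack([a,b]).clip(0,255),None,fx=.74,fy=.74,interpolation=3))
w=A['w']
for nm,W in(('top',A['w']),('scene',S['w'])):
    for u0 in [0.]: pass
    m=(W[...,0]>.2)&(W[...,0]<.9)&(W[...,1]>-.05)&(W[...,1]<.55)
    g=m&(W[...,2]>.072)&(W[...,2]<.1)
    n,l,st,c=cv2.connectedComponentsWithStats(g.astype(np.uint8))
    for i in range(1,n):
        if st[i,4]<15: continue
        P=W[l==i]; r=cv2.minAreaRect(P[:,:2].astype(np.float32))
        print(nm,'blk',c[i].round(),st[i,4],np.median(P,0).round(4),r)
    g=m&(W[...,2]>.045)&(W[...,2]<.064)
    n,l,st,c=cv2.connectedComponentsWithStats(g.astype(np.uint8))
    for i in range(1,n):
        if st[i,4]<100: continue
        P=W[l==i]; r=cv2.minAreaRect(P[:,:2].astype(np.float32))
        print(nm,'roof',c[i].round(),st[i,4],np.median(P,0).round(4),r)
    g=(W[...,0]>.2)&(W[...,0]<.9)&(W[...,1]<-.08)&(W[...,1]>-.5)&(W[...,2]>.1)&(W[...,2]<.125)
    P=W[g]; print(nm,'rim',len(P),cv2.minAreaRect(P[:,:2].astype(np.float32)),P[:,2].max())
E
```

```text
top blk [173. 148.] 49 [0.6999 0.5466 0.088 ] ((0.7019251585006714, 0.546741247177124), (0.0031495809089392424, 0.047703154385089874), 89.33837890625)
top blk [172. 171.] 76 [0.6237 0.5468 0.0861] ((0.6260934472084045, 0.5468329191207886), (0.003708290634676814, 0.0870562195777893), 89.7752456665039)
top blk [170. 196.] 57 [0.5408 0.5468 0.0894] ((0.5431720018386841, 0.5465213656425476), (0.06004821136593819, 0.004170139320194721), 0.21412421762943268)
top blk [241. 196.] 89 [0.5432 0.3246 0.0892] ((0.5425081253051758, 0.3242795169353485), (0.04907391965389252, 0.01629851758480072), 88.86946105957031)
top blk [271. 199.] 96 [0.5347 0.2276 0.0885] ((0.5366374850273132, 0.22812139987945557), (0.05015211179852486, 0.01681545190513134), 85.67349243164062)
top blk [300. 202.] 89 [0.5256 0.1359 0.0886] ((0.5261040329933167, 0.13580968976020813), (0.04988967254757881, 0.016223633661866188), 86.06002044677734)
top blk [172. 254.] 72 [0.361  0.5321 0.0839] ((0.3616628050804138, 0.5343343615531921), (0.039495956152677536, 0.01634104549884796), 67.2246322631836)
top blk [296. 271.] 87 [0.3121 0
[... 3596 characters left out ...]
 0.3298921287059784), (0.0703076422214508, 0.12986186146736145), 85.7215347290039)
scene roof [264. 234.] 143 [ 0.6646 -0.0114  0.0545] ((0.6627089977264404, -0.01275017112493515), (0.038521673530340195, 0.036459945142269135), 76.36376953125)
scene roof [459. 288.] 232 [0.6392 0.5166 0.0538] ((0.622444212436676, 0.5159232020378113), (0.11490713059902191, 0.04010407254099846), 16.057361602783203)
scene roof [362. 345.] 1413 [0.8606 0.3341 0.0507] ((0.8615709543228149, 0.33134889602661133), (0.09096802771091461, 0.09016941487789154), 11.448227882385254)
scene rim 1254 ((0.6719271540641785, -0.23068881034851074), (0.20969097316265106, 0.48398229479789734), 81.72978210449219) 0.12444081225877185
```

View pics/crop1.png

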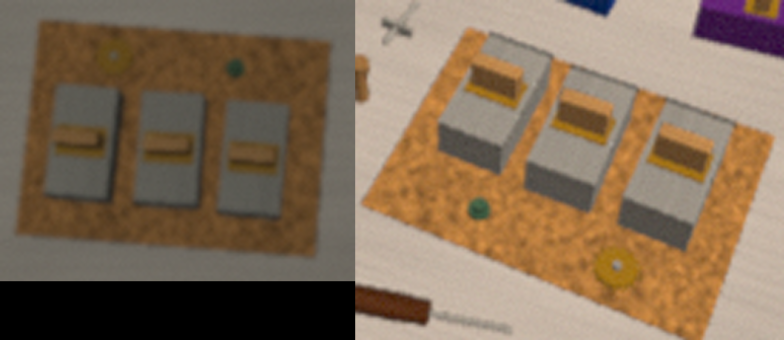

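The far (+x) ends are closed, so the mouths face the robot. Tin yaw is about -5°. I'll measure the pan and move over the first tin.

```bash
python3 - <<'E'
from h import *
for n in('top','scene'):
    W=np.load(n+'1.npz')['w']
    g=(W[...,0]>.38)&(W[...,0]<.72)&(W[...,1]<-.06)&(W[...,1]>-.36)
    for lo,hi in((.1,.13),(.05,.075)):
        k=g&(W[...,2]>lo)&(W[...,2]<hi); nn,l,st,c=cv2.connectedComponentsWithStats(k.astype(np.uint8),connectivity=8)
        for i in range(1,nn):
            if st[i,4]>150: P=W[l==i]; print(n,lo,c[i].round(),st[i,4],np.median(P,0).round(3),cv2.minAreaRect(P[:,:2].astype(np.float32)))
E
```

```text
top 0.1 [415. 196.] 425 [ 0.549 -0.226  0.112] ((0.5372161865234375, -0.21700924634933472), (0.17042727768421173, 0.15867477655410767), 13.911215782165527)
top 0.05 [413. 200.] 2224 [ 0.539 -0.224  0.062] ((0.5396164059638977, -0.22436688840389252), (0.1615191102027893, 0.14466071128845215), 13.56584358215332)
scene 0.1 [219. 173.] 621 [ 0.551 -0.219  0.109] ((0.5375991463661194, -0.21415942907333374), (0.17578551173210144, 0.16257323324680328), 14.063552856445312)
scene 0.05 [222. 176.] 1356 [ 0.517 -0.232  0.062] ((0.5207352042198181, -0.22749009728431702), (0.13090313971042633, 0.13880139589309692), 13.114537239074707)
scene 0.05 [225. 197.] 272 [ 0.611 -0.158  0.066] ((0.5679346919059753, -0.16359832882881165), (0.11855246871709824, 0.23151670396327972), 59.52800750732422)
```

>>> apply_moves --steps '[[[-0.18,-0.015,0],[0,0,0],1],[[-0.18,-0.015,0],[0,0,0],1],[[-0.18,-0.015,0],[0,0,0],1],[[-0.18,-0.015,0],[0,0,0],1],[[-0.18,-0.015,0],[0,0,0],1],[[-0.18,-0.015,0],[0,0,0],1],[[-0.18,-0.015,0],[0,0,0],1],[[-0.18,-0.015,0],[0,0,0],1]]'

```text
clock: 0.77
eef_pos: [0.4088, 0.3776, 0.2478]
tool_rot: [0.138, 0.99, -0.0, -0.0]
ft_force: [0.4, 0.8, 1.1]
grip_width: 0.0858
grasp_force: 0.0
```

>>> apply_moves --steps '[[[-0.18,-0.015,0],[0,0,0],1],[[-0.18,-0.015,0],[0,0,0],1],[[-0.18,-0.015,0],[0,0,0],1],[[-0.18,-0.015,0],[0,0,0],1],[[0,0,0],[0,0,0.0375],1],[[0,0,0],[0,0,0.0375],1],[[0,0,0],[0,0,0.0375],1],[[0,0,0],[0,0,0.0375],1]]'

```text
clock: 1.43
eef_pos: [0.5428, 0.3272, 0.2471]
tool_rot: [0.369, 0.929, -0.001, -0.001]
ft_force: [-1.2, 0.4, 0.2]
grip_width: 0.0854
grasp_force: 0.0
```

>>> apply_moves --steps '[[[0,0,0],[0,0,0.036],1],[[0,0,0],[0,0,0.036],1],[[0,0,0],[0,0,0.036],1],[[0,0,0],[0,0,0.036],1],[[0,0,0],[0,0,0.036],1],[[0,0,0],[0,0,0.036],1],[[0,0,0],[0,0,0.036],1],[[0,0,0],[0,0,0.036],1]]'

```text
clock: 2.1
eef_pos: [0.5424, 0.3276, 0.2475]
tool_rot: [0.738, 0.675, -0.001, -0.0]
ft_force: [-0.5, 0.9, 0.0]
grip_width: 0.0856
grasp_force: 0.0
```

```bash
cat > wr.py <<'E'
from h import *
import sys
c=cal('wrist'); p,d=camera('wrist'); W=cloud('wrist',d,c); save(sys.argv[1],p); o=bot.get_obs(); print(o['eef_pos'],o['ft_torque'])
g=(W[...,2]>.072)&(W[...,2]<.1)
n,l,st,cc=cv2.connectedComponentsWithStats(g.astype(np.uint8))
for i in range(1,n):
    if st[i,4]>80: P=W[l==i]; print(cc[i].round(),st[i,4],np.median(P,0).round(4),cv2.minAreaRect(P[P[:,2]>.086][:,:2].astype(np.float32)))
E
python3 wr.py w1.png
```

```text
[0.542417   0.32753952 0.24751906] [-0.01837222 -0.03125437  0.09899567]
[319. 186.] 822 [0.5422 0.3322 0.089 ] ((0.5417616963386536, 0.32996177673339844), (0.04934268072247505, 0.015450258739292622), 85.54931640625)
[ 80. 175.] 1001 [0.3104 0.3624 0.085 ] ((0.3066500425338745, 0.36154884099960327), (0.046811528503894806, 0.014561820775270462), 3.3701090812683105)
[321. 269.] 677 [0.5353 0.2387 0.0888] ((0.5351855754852295, 0.23299337923526764), (0.05030751973390579, 0.01598057709634304), 87.25011444091797)
[318. 337.] 614 [0.5246 0.1498 0.0888] ((0.5237517356872559, 0.1411205381155014), (0.04986889660358429, 0.016525479033589363), 85.27165985107422)
```

View pics/w1.png

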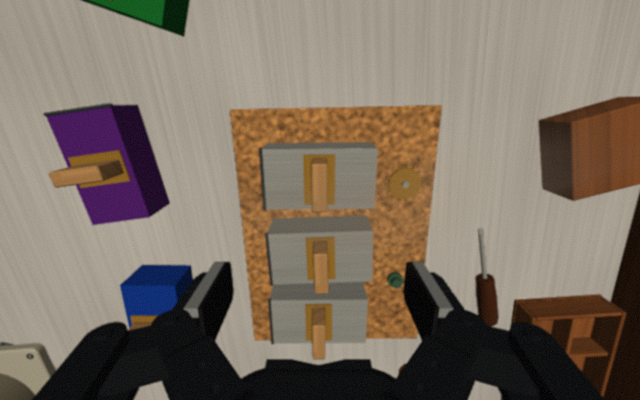

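The wrist view confirms the three grey tins on the mat, with blocks at (319,180), (321,262) and (318,330). I'm centred over the first one, so down and grasp.

>>> apply_moves --steps '[[[0.012,0,0.15],[0,0,0],1],[[0,0,0.15],[0,0,0],1],[[0,0,0.15],[0,0,0],1],[[0,0,0.15],[0,0,0],1],[[0,0,0.1],[0,0,0],1],[[0,0,0.08],[0,0,0],1],[[0,0,0.05],[0,0,0],1],[[0,0,0.018],[0,0,0],1]]'

```text
clock: 2.82
eef_pos: [0.5415, 0.3293, 0.0761]
tool_rot: [0.735, 0.678, -0.002, -0.0]
ft_force: [0.5, -0.1, 0.6]
grip_width: 0.0853
grasp_force: 0.0
```

>>> apply_moves --steps '[[[0,0,0],[0,0,0],0],[[0,0,0],[0,0,0],0],[[0,0,0],[0,0,0],0],[[0,0,0],[0,0,0],0],[[0,0,0],[0,0,0],0],[[0,0,0],[0,0,0],0],[[0,0,0],[0,0,0],0],[[0,0,0],[0,0,0],0]]'

```text
clock: 3.48
eef_pos: [0.5435, 0.3306, 0.0798]
tool_rot: [0.736, 0.677, 0.001, 0.0]
ft_force: [-0.7, -0.7, 4.5]
grip_width: 0.0154
grasp_force: 60.9
```

>>> apply_moves --steps '[[[0,0,-0.02],[0,0,0],0],[[0,0,-0.04],[0,0,0],0],[[0,0,-0.05],[0,0,0],0],[[0,0,-0.05],[0,0,0],0],[[0,0,-0.04],[0.0028,0,0],0],[[0,0,-0.02],[0.0056,0,0],0],[[0,0,0],[0.0056,0,0],0],[[0,0,0],[0.0028,0,0],0]]'

```text
clock: 4.15
eef_pos: [0.5434, 0.3302, 0.1233]
tool_rot: [0.736, 0.677, -0.018, -0.02]
ft_force: [0.3, 0.1, -7.6]
grip_width: 0.0149
grasp_force: 59.3
```

>>> apply_moves --steps '[[[0,0,0],[0,0,0],0],[[0,0,0],[0,0,0],0],[[0,0,0],[0,0,0],0],[[0,0,0],[0,0,0],0],[[0,0,0],[0,0,0],0],[[0,0,0],[0,0,0],0],[[0,0,0],[0,0,0],0],[[0,0,0],[0,0,0],0]]'

```text
clock: 4.82
eef_pos: [0.5428, 0.3302, 0.1228]
tool_rot: [0.736, 0.677, -0.018, -0.019]
ft_force: [0.9, -0.0, -8.2]
grip_width: 0.0147
grasp_force: 59.6
```

```bash
cat > ft.py <<'E'
from h import *
from scipy.spatial.transform import Rotation as R
F=[];T=[];J=[]
for i in range(8):
    camera('wrist'); o=bot.get_obs(); F.append(o['ft_force']);T.append(o['ft_torque']);J.append(o['tau'])
r=R.from_quat(o['tool_rot']); x,y,z=r.as_matrix().T
T=np.array(T); F=np.array(F)
print('clk',round(o['clock'],2),'pos',o['eef_pos'].round(4),'tilt(mouth up)',np.degrees(np.arcsin(-z[0]*y[0]-z[1]*y[1])).round(2),'yaw',np.degrees(np.arctan2(y[1],y[0])).round(1))
print('F',F.mean(0).round(2),'T',T.mean(0).round(4),'T.x',(T@x).mean().round(4),'sd',(T@x).std().round(4),'tau',np.mean(J,0).round(3), 'w',o['grip_width'],o['grasp_force'])
E
python3 ft.py
```

```text
clk 5.22 pos [0.5429 0.3301 0.1227] tilt(mouth up) 3.02 yaw -4.8
F [-0.18  0.08 -7.53] T [ 0.0213 -0.0008  0.0041] T.x 0.0009 sd 0.0235 tau [ 4.0000e-03 -5.7768e+01  2.6731e+01  3.5900e-01  8.4000e-02  1.0000e-03] w 0.015059443159572587 59.58898186683655
```

>>> apply_moves --steps '[[[0,0,0],[-0.0028,0,0],0],[[0,0,0],[-0.0056,0,0],0],[[0,0,0],[-0.0056,0,0],0],[[0,0,0],[-0.0042,0,0],0],[[0,0,0],[-0.0028,0,0],0],[[0,0,0],[-0.0028,0,0],0],[[0,0,0],[-0.0014,0,0],0],[[0,0,0],[-0.0014,0,0],0]]'

```text
clock: 5.88
eef_pos: [0.5428, 0.3302, 0.1228]
tool_rot: [0.736, 0.677, 0.011, 0.011]
ft_force: [0.1, -0.1, -7.6]
grip_width: 0.015
grasp_force: 59.6
```

>>> apply_moves --steps '[[[0,0,0],[0,0,0],0],[[0,0,0],[0,0,0],0],[[0,0,0],[0,0,0],0],[[0,0,0],[0,0,0],0],[[0,0,0],[0,0,0],0],[[0,0,0],[0,0,0],0],[[0,0,0],[0,0,0],0],[[0,0,0],[0,0,0],0]]'

```text
clock: 6.55
eef_pos: [0.5429, 0.3301, 0.1226]
tool_rot: [0.736, 0.677, 0.01, 0.011]
ft_force: [0.1, 0.2, -7.2]
grip_width: 0.0148
grasp_force: 59.6
```

>>> apply_moves --steps '[[[0,0,0],[0,0,0],0],[[0,0,0],[0,0,0],0],[[0,0,0],[-0.0014,0,0],0],[[0,0,0],[-0.0028,0,0],0],[[0,0,0],[-0.0028,0,0],0],[[0,0,0],[0,0,0],0],[[0,0,0],[0,0,0],0],[[0,0,0],[0,0,0],0]]'

```text
clock: 7.22
eef_pos: [0.5428, 0.3302, 0.1228]
tool_rot: [0.736, 0.677, 0.018, 0.019]
ft_force: [0.3, 0.1, -7.5]
grip_width: 0.0147
grasp_force: 59.6
```

```bash
python3 ft.py
```

```text
clk 7.62 pos [0.543  0.3301 0.1227] tilt(mouth up) -3.02 yaw -4.8
F [ 0.27  0.   -7.48] T [0.0399 0.2112 0.0045] T.x 0.2138 sd 0.056 tau [ 3.1000e-02 -5.5290e+01  2.7083e+01 -5.0100e-01 -2.3400e-01 -0.0000e+00] w 0.014844784541984481 59.613497257232666
```

>>> apply_moves --steps '[[[0,0,0],[-0.0028,0,0],0],[[0,0,0],[-0.0042,0,0],0],[[0,0,0],[-0.0042,0,0],0],[[0,0,0],[-0.0042,0,0],0],[[0,0,0],[-0.0042,0,0],0],[[0,0,0],[-0.0028,0,0],0],[[0,0,0],[0,0,0],0],[[0,0,0],[0,0,0],0]]'

```text
clock: 8.28
eef_pos: [0.5426, 0.3302, 0.1228]
tool_rot: [0.734, 0.676, 0.042, 0.045]
ft_force: [-0.1, -0.5, -8.7]
grip_width: 0.015
grasp_force: 59.9
```

```bash
python3 ft.py
```

```text
clk 8.68 pos [0.5429 0.3301 0.1226] tilt(mouth up) -6.98 yaw -4.8
F [ 0.29 -0.06 -7.64] T [0.0284 0.2814 0.0099] T.x 0.2827 sd 0.0818 tau [ 6.7000e-02 -5.3621e+01  2.7133e+01 -9.5200e-01 -3.8100e-01 -1.0000e-03] w 0.015141525622362512 59.907217025756836
```

>>> apply_moves --steps '[[[0,0,0],[0.006,0,0],0],[[0,0,0],[0.006,0,0],0],[[0,0,0],[0.006,0,0],0],[[0,0,0],[0.006,0,0],0],[[0,0,0],[0.006,0,0],0],[[0,0,0],[0.006,0,0],0],[[0,0,0],[0.004,0,0],0],[[0,0,0],[0.004,0,0],0]]'

```text
clock: 9.35
eef_pos: [0.5433, 0.3301, 0.1226]
tool_rot: [0.736, 0.677, -0.005, -0.006]
ft_force: [-0.6, 0.5, -7.1]
grip_width: 0.0149
grasp_force: 59.9
```

>>> apply_moves --steps '[[[0,0,0],[0.004,0,0],0],[[0,0,0],[0.004,0,0],0],[[0,0,0],[0.004,0,0],0],[[0,0,0],[0.004,0,0],0],[[0,0,0],[0.004,0,0],0],[[0,0,0],[0.004,0,0],0],[[0,0,0],[0,0,0],0],[[0,0,0],[0,0,0],0]]'

```text
clock: 10.02
eef_pos: [0.5431, 0.3301, 0.1225]
tool_rot: [0.735, 0.676, -0.031, -0.033]
ft_force: [0.3, 0.8, -6.8]
grip_width: 0.015
grasp_force: 59.9
```

```bash
python3 ft.py
```

```text
clk 10.42 pos [0.5428 0.3302 0.1228] tilt(mouth up) 5.16 yaw -4.7
F [ 0.33 -0.08 -7.49] T [-0.0016 -0.2258 -0.0011] T.x -0.2252 sd 0.1831 tau [ 6.1000e-02 -5.8615e+01  2.6379e+01  8.5300e-01  2.9800e-01  2.0000e-03] w 0.014867815142033385 61.10130071640015
```

```bash
cat > ft2.py <<'E'
from h import *
from scipy.spatial.transform import Rotation as R
T=[];J=[];F=[]
for i in range(12):
    camera('wrist'); o=bot.get_obs(); x,y,z=R.from_quat(o['tool_rot']).as_matrix().T
    T.append(o['ft_torque']@x);J.append(o['tau'][3]);F.append(o['ft_force'][2])
print(round(o['clock'],2),'tilt',np.degrees(np.arcsin(-z[0]*y[0]-z[1]*y[1])).round(2))
print(np.round(T,3),np.mean(T).round(4)); print(np.round(J,2),np.mean(J).round(3)); print(np.round(F,1),np.mean(F))
E
python3 ft2.py
```

```text
11.02 tilt 5.16
[-0.087 -0.108 -0.169 -0.09  -0.064 -0.132 -0.088 -0.106 -0.109 -0.115
 -0.114 -0.075] -0.1047
[0.66 0.68 0.69 0.7  0.7  0.7  0.7  0.7  0.7  0.7  0.7  0.7 ] 0.693
[-7.5 -7.1 -7.3 -8.4 -7.6 -7.1 -7.6 -8.3 -8.  -8.1 -7.5 -7.7] -7.6891256023927035
```

>>> apply_moves --steps '[[[0,0,0],[-0.006,0,0],0],[[0,0,0],[-0.008,0,0],0],[[0,0,0],[-0.008,0,0],0],[[0,0,0],[-0.008,0,0],0],[[0,0,0],[-0.004,0,0],0],[[0,0,0],[-0.004,0,0],0],[[0,0,0],[-0.002,0,0],0],[[0,0,0],[-0.002,0,0],0]]'

```text
clock: 11.68
eef_pos: [0.5427, 0.3301, 0.1227]
tool_rot: [0.736, 0.677, 0.014, 0.015]
ft_force: [-0.3, -0.9, -6.0]
grip_width: 0.0148
grasp_force: 61.1
```

>>> apply_moves --steps '[[[0,0,0],[0,0,0],0],[[0,0,0],[0,0,0],0],[[0,0,0],[0,0,0],0],[[0,0,0],[0,0,0],0],[[0,0,0],[0,0,0],0],[[0,0,0],[0,0,0],0],[[0,0,0],[0,0,0],0],[[0,0,0],[0,0,0],0]]'

```text
clock: 12.35
eef_pos: [0.543, 0.3301, 0.1227]
tool_rot: [0.736, 0.677, 0.014, 0.015]
ft_force: [-0.5, -0.5, -7.6]
grip_width: 0.0154
grasp_force: 61.1
```

>>> apply_moves --steps '[[[0,0,0],[-0.003,0,0],0],[[0,0,0],[-0.004,0,0],0],[[0,0,0],[-0.004,0,0],0],[[0,0,0],[-0.004,0,0],0],[[0,0,0],[0,0,0],0],[[0,0,0],[0,0,0],0],[[0,0,0],[0,0,0],0],[[0,0,0],[0,0,0],0]]'

```text
clock: 13.02
eef_pos: [0.543, 0.3302, 0.1228]
tool_rot: [0.735, 0.677, 0.03, 0.033]
ft_force: [0.2, -0.3, -7.6]
grip_width: 0.0145
grasp_force: 61.3
```

```bash
python3 ft2.py
```

```text
13.62 tilt -5.06
[0.334 0.244 0.21  0.197 0.182 0.128 0.081 0.128 0.151 0.142 0.145 0.145] 0.174
[-0.86 -0.84 -0.78 -0.77 -0.63 -0.58 -0.59 -0.61 -0.67 -0.68 -0.67 -0.66] -0.695
[-7.6 -7.1 -7.5 -8.3 -7.1 -7.9 -8.2 -7.4 -8.2 -8.  -7.1 -7.4] -7.636475927187964
```

Confirmed: weight is about 7.6 N, which exceeds any tin with a light roll. The torque shift is about 0.25 N·m, so tin 1 is full. I'll raise the mouth, lift it and carry it to the pan.

>>> apply_moves --steps '[[[0,0,-0.02],[0.007,0,0],0],[[0,0,-0.05],[0.007,0,0],0],[[0,0,-0.07],[0.007,0,0],0],[[0,0,-0.08],[0.007,0,0],0],[[0,0,-0.08],[0.007,0,0],0],[[0,0,-0.08],[0.007,0,0],0],[[0,0,-0.05],[0.007,0,0],0],[[0,0,-0.03],[0.007,0,0],0]]'

```text
clock: 14.28
eef_pos: [0.5432, 0.3307, 0.2169]
tool_rot: [0.735, 0.677, -0.028, -0.032]
ft_force: [0.0, 1.2, -7.6]
grip_width: 0.0145
grasp_force: 61.3
```

>>> apply_moves --steps '[[[0,0,0],[0,0,0],0],[[0,0,0],[0,0,0],0],[[0,0,0],[0,0,0],0],[[0,0,0],[0,0,0],0],[[0,0,0],[0,0,0],0],[[0,0,0],[0,0,0],0],[[0,0,0],[0,0,0],0],[[0,0,0],[0,0,0],0]]'

```text
clock: 14.95
eef_pos: [0.542, 0.3302, 0.2145]
tool_rot: [0.735, 0.677, -0.03, -0.032]
ft_force: [0.0, 0.6, -6.6]
grip_width: 0.015
grasp_force: 62.0
```

>>> apply_moves --steps '[[[-0.05,0.01,0],[0,0,0],0],[[-0.1,0.02,0],[0,0,0],0],[[-0.15,0.03,0],[0,0,0],0],[[-0.2,0.03,0],[0,0,0],0],[[-0.2,0.03,0],[0,0,0],0],[[-0.2,0.03,0],[0,0,0],0],[[-0.2,0.03,0],[0,0,0],0],[[-0.2,0.03,0],[0,0,0],0]]'

```text
clock: 15.62
eef_pos: [0.5617, 0.065, 0.2113]
tool_rot: [0.735, 0.676, -0.03, -0.032]
ft_force: [0.7, 0.3, -7.4]
grip_width: 0.0153
grasp_force: 62.0
```

>>> apply_moves --steps '[[[-0.2,0.03,0],[0,0,0],0],[[-0.2,0.03,0],[0,0,0],0],[[-0.2,0.03,0],[0,0,0],0],[[-0.2,0.03,0],[0,0,0],0],[[-0.2,0.03,0],[0,0,0],0],[[-0.2,0.03,0],[0,0,0],0],[[-0.15,0.02,0],[0,0,0],0],[[-0.07,0.01,0],[0,0,0],0]]'

```text
clock: 16.28
eef_pos: [0.5792, -0.2247, 0.2072]
tool_rot: [0.737, 0.674, -0.031, -0.031]
ft_force: [-0.0, 0.3, -7.7]
grip_width: 0.0152
grasp_force: 62.0
```

```bash
python3 - <<'E'
from h import *
camera('wrist');camera('wrist')
o=bot.get_obs(); print(o['clock'],o['eef_pos'],o['tool_rot'],o['ft_force'],o['grip_width'])
E
```

```text
16.3833 [ 0.57943351 -0.2228992   0.20693483] [ 0.73699448  0.67448404 -0.02989414 -0.03188658] [-0.63760307  1.30388385 -7.68379218] 0.01480819970116908
```

>>> apply_moves --steps '[[[0,0,0],[-0.01,0,0],0],[[0,0,0],[-0.013,0,0],0],[[0,0,0],[-0.013,0,0],0],[[0,0,0],[-0.01,0,0],0],[[0,0,0],[-0.006,0,0],0],[[0,0,0],[-0.006,0,0],0],[[0,0,0],[-0.006,0,0],0],[[0,0,0],[-0.006,0,0],0]]'

```text
clock: 17.05
eef_pos: [0.5793, -0.2174, 0.2072]
tool_rot: [0.734, 0.676, 0.045, 0.048]
ft_force: [0.9, 0.2, -6.9]
grip_width: 0.0147
grasp_force: 62.0
```

>>> apply_moves --steps '[[[0,0,0],[0,0,0],0],[[0,0,0],[0,0,0],0],[[0,0,0],[0,0,0],0],[[0,0,0],[0,0,0],0],[[0,0,0],[0,0,0],0],[[0,0,0],[-0.01,0,0],0],[[0,0,0],[-0.01,0,0],0],[[0,0,0],[-0.01,0,0],0]]'

```text
clock: 17.72
eef_pos: [0.5807, -0.2188, 0.2072]
tool_rot: [0.731, 0.673, 0.077, 0.084]
ft_force: [0.3, -0.2, -7.3]
grip_width: 0.0152
grasp_force: 62.5
```

>>> apply_moves --steps '[[[0,0,0],[-0.015,0,0],0],[[0,0,0],[-0.015,0,0],0],[[0,0,0],[-0.015,0,0],0],[[0,0,0],[-0.015,0,0],0],[[0,0,0],[-0.015,0,0],0],[[0,0,0],[-0.015,0,0],0],[[0,0,0],[-0.015,0,0],0],[[0,0,0],[-0.015,0,0],0]]'

```text
clock: 18.38
eef_pos: [0.5805, -0.219, 0.2083]
tool_rot: [0.702, 0.646, 0.202, 0.22]
ft_force: [0.8, 0.5, -4.9]
grip_width: 0.015
grasp_force: 62.9
```

>>> apply_moves --steps '[[[0,0,0],[-0.02,0,0],0],[[0,0,0],[-0.02,0,0],0],[[0,0,0],[-0.02,0,0],0],[[0,0,0],[0,0,0],0],[[0,0,0],[0,0,0],0],[[0,0,0],[0,0,0],0],[[0,0,0],[0,0,0],0],[[0,0,0],[0,0,0],0]]'

```text
clock: 19.05
eef_pos: [0.5817, -0.2193, 0.2088]
tool_rot: [0.678, 0.625, 0.262, 0.285]
ft_force: [0.1, 0.2, -4.9]
grip_width: 0.0152
grasp_force: 63.0
```

```bash
python3 - <<'E'
from h import *
p,d=camera('scene'); q,e=camera('top'); W=cloud('top',e)
save('pour.png',np.hstack([cv2.resize(p[120:260,150:320],(510,420)),cv2.resize(q[150:250,360:460],(280,280))[:280].copy() if 0 else cv2.copyMakeBorder(cv2.resize(q[150:250,360:460],(280,280)),0,140,0,0,0)]))
o=bot.get_obs(); print(o['clock'],o['eef_pos'],o['tool_rot'],o['ft_force'],o['grip_width'])
E
```

```text
19.15 [ 0.58114478 -0.21910124  0.20807933] [0.67860475 0.62477179 0.26138323 0.28431426] [-0.44812702  0.5187581  -4.4578623 ] 0.015155983634132338
```

View pics/pour.png

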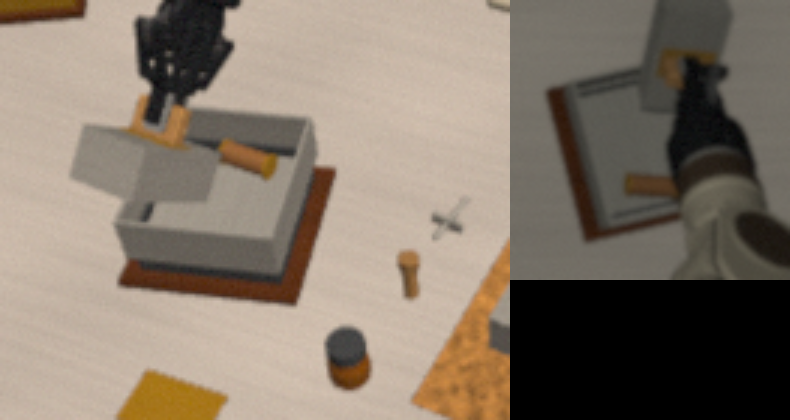

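The roll is lying in the pan (240,155), the pan has sunk, and the load fell by about 3 N. I'll level the tin and carry it back.

>>> apply_moves --steps '[[[0,0,0],[0.0315,0,0],0],[[0,0,0],[0.0315,0,0],0],[[0,0,0],[0.0315,0,0],0],[[0,0,0],[0.0315,0,0],0],[[0,0,0],[0.0315,0,0],0],[[0,0,0],[0.0315,0,0],0],[[0,0,0],[0.0315,0,0],0],[[0,0,0],[0.0315,0,0],0]]'

```text
clock: 19.82
eef_pos: [0.5821, -0.2191, 0.209]
tool_rot: [0.736, 0.677, -0.0, 0.001]
ft_force: [0.6, -0.4, -4.1]
grip_width: 0.0151
grasp_force: 62.8
```

>>> apply_moves --steps '[[[0.05,-0.02,-0.02],[0,0,0],0],[[0.1,-0.03,-0.02],[0,0,0],0],[[0.15,-0.03,0],[0,0,0],0],[[0.2,-0.03,0],[0,0,0],0],[[0.2,-0.03,0],[0,0,0],0],[[0.2,-0.03,0],[0,0,0],0],[[0.2,-0.03,0],[0,0,0],0],[[0.2,-0.03,0],[0,0,0],0]]'

```text
clock: 20.48
eef_pos: [0.5567, 0.0464, 0.2162]
tool_rot: [0.736, 0.677, 0.002, 0.001]
ft_force: [0.5, 0.9, -4.3]
grip_width: 0.0148
grasp_force: 62.8
```

>>> apply_moves --steps '[[[0.2,-0.03,0],[0,0,0],0],[[0.2,-0.03,0],[0,0,0],0],[[0.2,-0.03,0],[0,0,0],0],[[0.2,-0.03,0],[0,0,0],0],[[0.2,-0.03,0],[0,0,0],0],[[0.2,-0.02,0],[0,0,0],0],[[0.15,-0.02,0],[0,0,0],0],[[0.07,0,0],[0,0,0],0]]'

```text
clock: 21.15
eef_pos: [0.5411, 0.3361, 0.2158]
tool_rot: [0.734, 0.679, 0.003, -0.001]
ft_force: [-1.2, -0.8, -4.5]
grip_width: 0.015
grasp_force: 62.8
```

```bash
python3 - <<'E'
from h import *
camera('wrist');camera('wrist');camera('wrist')
o=bot.get_obs(); print(o['clock'],o['eef_pos'],o['tool_rot'],o['ft_force'],o['grip_width'])
E
```

```text
21.3 [0.54176583 0.33238782 0.21535985] [7.34835843e-01 6.78243222e-01 1.51781897e-03 3.35863208e-04] [ 0.85715686 -0.03809078 -3.94507639] 0.014658361923507503
```

>>> apply_moves --steps '[[[-0.01,0,0.1],[0,0,0],0],[[0,0,0.15],[0,0,0],0],[[0,0,0.15],[0,0,0],0],[[0,0,0.12],[0,0,0],0],[[0,0,0.08],[0,0,0],0],[[0,0,0.04],[0,0,0],0],[[0,0,0.02],[0,0,0],0],[[0,0,0.01],[0,0,0],0]]'

```text
clock: 21.97
eef_pos: [0.5423, 0.3277, 0.0816]
tool_rot: [0.736, 0.677, 0.001, 0.0]
ft_force: [-0.1, -0.5, -3.4]
grip_width: 0.0147
grasp_force: 62.7
```

>>> apply_moves --steps '[[[0,0,0.005],[0,0,0],0],[[0,0,0.005],[0,0,0],0],[[0,0,0],[0,0,0],0],[[0,0,0],[0,0,0],0],[[0,0,0],[0,0,0],0],[[0,0,0],[0,0,0],0],[[0,0,0],[0,0,0],0],[[0,0,0],[0,0,0],0]]'

```text
clock: 22.63
eef_pos: [0.542, 0.3285, 0.0799]
tool_rot: [0.736, 0.677, 0.001, 0.0]
ft_force: [-0.8, -0.4, -0.8]
grip_width: 0.0149
grasp_force: 63.1
```

>>> apply_moves --steps '[[[0,0,0],[0,0,0],0.4],[[0,0,0],[0,0,0],0.7],[[0,0,0],[0,0,0],1],[[0,0,0],[0,0,0],1],[[0,0,0],[0,0,0],1],[[0,0,0],[0,0,0],1],[[0,0,-0.03],[0,0,0],1],[[0,0,-0.06],[0,0,0],1]]'

```text
clock: 23.3
eef_pos: [0.5405, 0.3276, 0.0959]
tool_rot: [0.736, 0.677, -0.002, -0.0]
ft_force: [-0.7, -0.9, -0.6]
grip_width: 0.086
grasp_force: 0.0
```

>>> apply_moves --steps '[[[0,0,-0.1],[0,0,0],1],[[0,0,-0.15],[0,0,0],1],[[0,0,-0.15],[0,0,0],1],[[0,0,-0.15],[0,0,0],1],[[0,0,-0.1],[0,0,0],1],[[0,0,0],[0,0,0],1],[[0,0,0],[0,0,0],1],[[0,0,0],[0,0,0],1]]'

```text
clock: 23.97
eef_pos: [0.5412, 0.328, 0.2267]
tool_rot: [0.736, 0.677, -0.0, 0.0]
ft_force: [-0.7, 0.1, 0.4]
grip_width: 0.0853
grasp_force: 0.0
```

```bash
python3 - <<'E'
from h import *
p,d=camera('scene'); save('end.png',p); W=cloud('scene',d)
f=W[170:180,228:240]; A=np.load('scene1.npz')['w'][...,2]
g=(W[...,0]>.38)&(W[...,0]<.72)&(W[...,1]<-.06)&(W[...,1]>-.36)
n=W[...,2]
print('rim before/after',np.nanpercentile(A[g],97),np.nanpercentile(n[g],97))
g=(W[...,0]>.45)&(W[...,0]<.62)&(W[...,1]>.07)&(W[...,1]<.4)&(n>.08)&(n<.1)
k,l,st,c=cv2.connectedComponentsWithStats(g.astype(np.uint8))
for i in range(1,k):
    if st[i,4]>50: print(c[i].round(),np.median(W[l==i],0).round(4))
o=bot.get_obs(); print(o['clock'],o['eef_pos'])
E
```

```text
rim before/after 0.10579282485825174 0.0912901674600206
[333. 208.] [0.531  0.1428 0.0891]
[362. 219.] [0.5407 0.2338 0.0898]
[395. 231.] [0.5467 0.3285 0.0895]
24.0167 [0.54086601 0.32779642 0.2258235 ]
```

View pics/end.png

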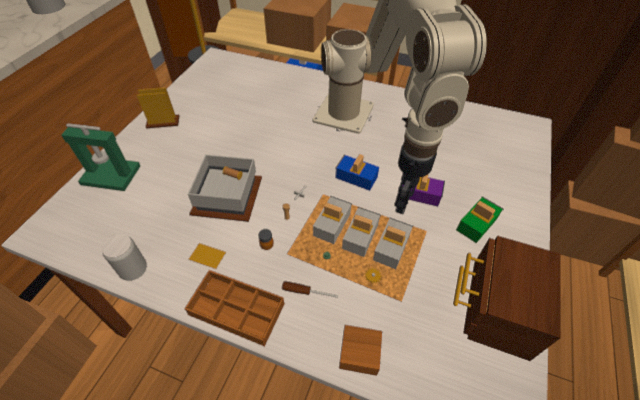

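The roll is in the pan (232,172), which has sunk by roughly the amount expected for the full roll. All three tins stand on the mat at (332,215), (361,228) and (393,240), and the bystanders haven't moved.

```bash
python3 -c "
from workcell import bot; print(bot.job_done())"
```

```text
the job is handed in; nothing more can be done
None
```

The full roll was in the first tin I lifted (the leftmost, at y ≈ 0.33). I poured it into the pan, stood the tin back upright on the mat without touching the other two, and handed the job in at about 24 s.

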